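# Lock the push-and-turn safety cap of a solvent can

### The job

On the electronics bench stand two cleaning-solvent cans with leaning necks; the safety cap of one has been left unlocked and stands up on its spring. Press that cap down along its neck and, keeping it pressed, turn it clockwise as far as it goes without forcing it round against its lugs, then let it go so that its lugs catch and it stays locked. Leave the other can's cap locked and do not shift the loose things on the bench.

Things in the scene. Friction and masses are not known exactly. Their poses are not given: they have to be found in the camera images.
- can: Can with the unlocked cap: white plastic, 150 x 110 mm, 170 high, fixed in a dark steel tray 176 x 136 mm. Origin: centre of its underside on the bench; x to its back (handle loop out to x = 112 mm), y left, z up. Its top slopes down to the front (-x); the neck stands square on the slope, its axis along (-0.5, 0, 0.866), 30 degrees from vertical. The cans look alike; either may stand left or right
- cap_grip (a point): Point on the neck axis in the middle of the unlocked cap's grip bar. Black cap 76 mm across; bare aluminium bar 66 long, 16 wide, standing 29 mm above the cap's flat face; the point is 14 mm above that face. Moves and turns with the cap: x along the bar, y across, z out along the neck axis. Unpressed it is at (-0.046, 0, 0.189) m in the can's frame
- cap_press (a joint): How far that cap is pushed down its neck: 0 standing up, 0.016 m fully down. A spring resists: 4 N at the top to 13.6 N fully down. Pressed under 12 mm its inner lugs strike the neck's ledges and it turns no further than about 0.3 rad; deeper they pass beneath. Locked, it springs back to about 8 mm and stays there
- cap_turn (a joint): Turn of that cap, clockwise positive looking down on it: starts at 0 to 0.15 rad, bar nearly crosswise to the can; stop at 1.25 rad, bar along the can front to back. Let go beyond about 1.05 rad the lugs rise into pockets and hold; earlier it does not lock. Friction under 0.1 N m
- other_can: The other, like can, with the same frame, whose cap is locked already (8 mm lower, bar pointing front to back)
- other_grip (a point): The same point on the other can's locked cap; leave it
- other_turn (a joint): Turn of the other can's cap, about 1.2 rad: locked
- screwdriver: Loose screwdriver, 190 mm long, lying on the bench; origin under its middle, x towards the blade
- module: Loose power module, a white and grey block 94 x 62 x 33 mm; origin at the centre of its underside
- spool: Loose grey solder spool, 64 mm across, 50 mm high, standing; origin at the centre of its underside
- meter: Loose grey multimeter, 170 x 85 x 42 mm, lying on its back; origin at the centre of its underside
Mind the look-alikes: they are no part of the job. Leave any blue or brown look-alike of the can alone.

How it is judged:
At the end, for the whole second after the job is handed in: The cap that was unlocked is turned clockwise past 0.93 rad, has sprung back into its lock pockets (6.5 to 10.5 mm down) and is still; the other can's cap is still locked (turned past 0.93 rad) (value of joint each of cap_turn, other_turn above 0.93 rad and value of joint cap_press between 0.0065 and 0.0105 m and velocity of joint cap_turn between -0.05 and 0.05 rad/s); the robot touches nothing.
It fails at once if the cap is forced round past its lugs without being pressed down (value of joint cap_turn between 0.4 and 0.8 rad and value of joint cap_press below 0.01 m).
It fails at once if the other can's cap is unlocked (value of joint other_turn below 0.93 rad).
It fails at once if a loose thing on the bench is shifted by more than 30 mm (distance of any of screwdriver, module, spool, meter from where it was at the start of the episode above 0.03 m).
It also fails if it takes over 32 s, if anything falls off the work surface, if the arm or the gripper's body presses on something with over 40 N, if the wrist force passes 120 N, or if a joint passes its speed limit or range.

### The arm

A 6-joint arm with a two-finger parallel gripper is mounted at the origin on the work surface. World frame = base frame: x ahead of the robot, y to its left, z up, the work surface at z = 0. Lengths are in m, angles in rad, forces in N, time in s.
With the tool pointing down it reaches from about 0.4 to 0.925 m from the base axis. Payload 12.5 kg.
Tool frame: the origin (TCP) lies midway between the tips of the shut fingers; the grasp point (between the pads) lies 19 mm behind it; z points along the fingers, y is the line along which they close (so a half turn about z gives the same grasp; the last joint's range is limited). The gripper opens to 95 mm and grips with 3 to 60 N. Pads are 20 mm wide; open, the fingers measure 119 mm over their backs; the gripper's body (75 mm by 180 mm) begins 59 mm behind the grasp point.
Start: joints at [1.012, 0.491, 1.559, -0, 1.092, -0.106], TCP at [0.273, 0.562, 0.19] pointing down, gripper open.
Joint ranges: [-3.1, 3.1], [-0.84, 2.19], [0.05, 2.79], [-1.13, 4.28], [0.06, 2.93], [-2.69, 2.69]. Speed limits (rad/s): [2.22, 2.22, 2.79, 3.14, 3.14, 3.14].

### API

Orientations are given as a unit quaternion [w, x, y, z].
In Python, from workcell import * gives the robot as it stands.
- The arm moves only by the tool servo_tool, never from a script. Its argument "rows" is one flat list of numbers, 7 for each row, row after row: the opening, from 0 (shut) to 1 (fully open), then the shift along the tool's x, y, z scaled (see below), then the turn, a rotation vector about the tool's x, y, z scaled (see below). A call has 1 to 12 rows; each row is the pose to reach, as a shift and turn from the pose commanded when the call began, along the tool's axes at that moment; what a row does not reach only later rows make up. The controller multiplies each number of a shift by 250 mm and each number of a turn by 90 degrees. A row lasts 1/10 s, in which the tool goes at most 50 mm and 8.59 degrees, less where a joint would pass 70% of its speed; a pose out of reach is approached as far as the arm can. A call with a number of a shift or a turn outside -1 to 1 is refused whole. A call with a gripper value outside its range is refused whole. The fingers move at their own pace and stop on an object; "squeeze" is the grip in N (left out, the last holds). Time passes only in rows, so rows that repeat a pose let the fingers close. It gives the time, the measured TCP pose, the force, the opening and the grip force at its end, in the units of the state.
- get_state(): the state, without advancing time (a new reading comes with each control period).
- read_camera(name): name is "scene" or "top" or "wrist"; returns the picture (420x560x3 uint8, blue, green, red); there is no depth.
- get_calibration(name): a dict with "mtx" (3x3 intrinsics, pixels), "eye" and "orientation" of the camera in the world. Camera axes: x right, y down, z forward; pixel columns grow to the right and rows downward; lengths in m; the calibration is good to about 2 mm. A picture is of the moment at which its call begins: read the wrist's pose just before it. get_calibration takes no time and is no camera call; for the wrist camera it gives the pose at the moment of the call.
- close_job(): hands the job in; it is judged then, once.
The state is a dict: "time": time; "qpos": joint angles; "qd": joint speeds; "tau": joint torques, N m; "position": TCP position; "tool_rot": TCP orientation; "ft_force": force on the tool from outside, world axes, zero at the start; "moment": the same for the moment, N m; "grip_width": opening from 0.0 (shut) to 1.0 (fully open); "gripper_force": force on a finger pad.
Only numpy, scipy, OpenCV 4.12 (cv2) and the standard library are available. Lean on these libraries where they do the work, as an engineer would, in place of code of your own. Each camera call takes 0.05 s, during which the arm holds its last target. There are 200 camera calls.

## Working session

There is one attempt and no reset: what is moved stays moved. The work goes in short steps, Python scripts to look and compute and a tool call to move; the robot and the scene stay as the last step left them, time stands still between calls to the robot, and variables do not carry over. Pictures are saved under pics/ and viewed, at most 10 in all, crops included, and the job is handed in when it is done.

Besides the shell and the picture viewer there is one more tool, called after "Request:" as name(argument=value, ...) on one line, values as JSON. servo_tool: Moves the arm, as the interface text tells. Shifts and turns lie within -1 to 1; 1 stands for 250 mm of shift or 90 degrees of turn. Its arguments: {"type":"object","properties":{"rows":{"type":"array"},"squeeze":{"type":"number"}},"required":["rows"]}

```bash
mkdir -p pics; cat > h.py <<'E'
from workcell import *
import numpy as np, cv2
from scipy.spatial.transform import Rotation as R
def rot(q): return R.from_quat([q[1],q[2],q[3],q[0]])
def ray(c,u,v):
    m=np.array(c["mtx"]);d=np.linalg.solve(m,[u,v,1.]);d=rot(c["orientation"]).apply(d)
    return np.array(c["eye"]),d/np.linalg.norm(d)
def plane(c,u,v,z):
    e,d=ray(c,u,v);return e+d*(z-e[2])/d[2]
def two(c1,p1,c2,p2):
    e1,d1=ray(c1,*p1);e2,d2=ray(c2,*p2)
    t=np.linalg.lstsq(np.c_[d1,-d2],e2-e1,rcond=None)[0]
    a=e1+d1*t[0];b=e2+d2*t[1];return (a+b)/2,np.linalg.norm(a-b)
def proj(c,P):
    p=np.array(c["mtx"])@rot(c["orientation"]).inv().apply(np.array(P)-c["eye"]);return p[:2]/p[2]
E
python3 - <<'E'
from h import *
s=get_state();print(s["time"],s["position"],s["tool_rot"])
a=read_camera("scene");b=read_camera("top")
cv2.imwrite("pics/scene.png",a);cv2.imwrite("pics/top.png",b)
for n in("scene","top","wrist"):print(n,get_calibration(n))
E
```

```text
0.0 [0.27326933 0.56179053 0.18937604] [-1.67068185e-04  2.24459223e-01  9.74483328e-01 -5.23151406e-04]
scene {'mtx': array([[492.84668356,   0.        , 272.55594851],
       [  0.        , 492.84668356, 215.42001477],
       [  0.        ,   0.        ,   1.        ]]), 'eye': array([0.12480738, 0.22499683, 1.76210504]), 'orientation': array([ 0.07260523, -0.44714643,  0.87989801, -0.14341563])}
top {'mtx': array([[435.9090885 ,   0.        , 277.98073527],
       [  0.        , 435.9090885 , 212.10194201],
       [  0.        ,   0.        ,   1.        ]]), 'eye': array([ 0.48999946, -0.08157708,  1.41268487]), 'orientation': array([-0.0225989 ,  0.71177835, -0.70135672,  0.03097761])}
wrist {'mtx': array([[337.45385796,   0.        , 275.67125522],
       [  0.        , 337.45385796, 210.54071321],
       [  0.        ,   0.        ,   1.        ]]), 'eye': array([0.21108726, 0.59159285, 0.38504364]), 'orientation': array([0.10559976, 0.84113591, 0.52635772, 0.06547223])}
```

View pics/scene.png

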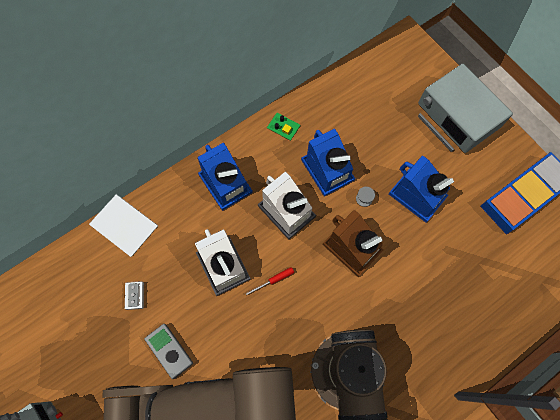

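View pics/top.png

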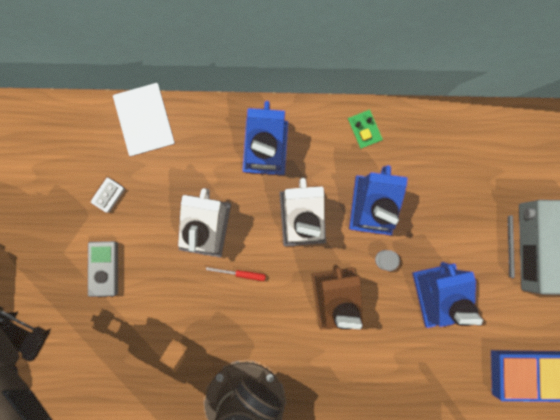

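Candidates:
- White left can: cap at scene (222,264), top (195,235). Its bar runs front to back, so it is locked.
- White right can: cap at scene (294,203), top (308,225). Its bar is crosswise, so it is the unlocked one.
- Blue caps at scene (227,173), (339,158) and (440,184), and the brown cap at (370,242), are look-alikes.

I choose the white right can and check it in a close crop.

```bash
python3 - <<'E'
from h import *
a=cv2.imread("pics/scene.png");b=cv2.imread("pics/top.png")
A=cv2.resize(a[160:250,245:335],(400,400),interpolation=cv2.INTER_CUBIC)
B=cv2.resize(b[170:260,265:355],(400,400),interpolation=cv2.INTER_CUBIC)
cv2.imwrite("pics/crop.png",np.hstack([A,B]))
E
```

```text
(no output)
```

View pics/crop.png

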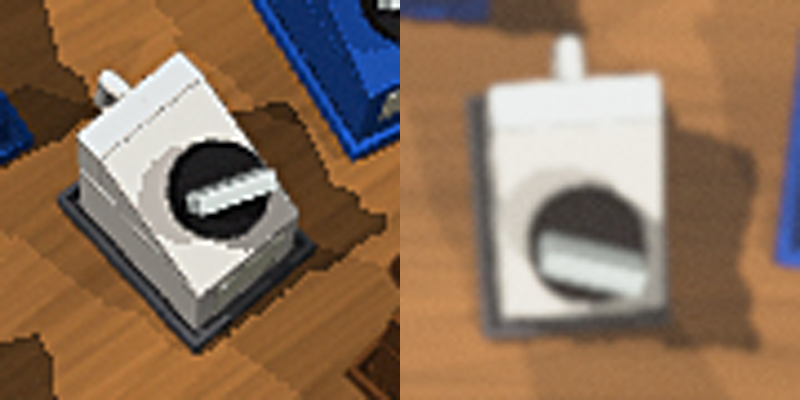

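The crop confirms it: white can, bar crosswise, cap standing up. Bar is at about scene (298,202), top (308,231). I'll triangulate the back top corners of the can and the bar.

```bash
python3 - <<'E'
from h import *
cs,ct=get_calibration("scene"),get_calibration("top")
S=lambda x,y:(245+x*.225-.4,160+y*.225-.4)
T=lambda x,y:(265+(x-400)*.225-.4,170+y*.225-.4)
pts={"BL":((80,130),(489,87)),"BR":((180,53),(660,74)),"barL":((193,203),(543,270)),"barR":((275,180),(645,283))}
P={}
for k,(s,t) in pts.items():
    P[k],e=two(cs,S(*s),ct,T(*t));print(k,P[k].round(4),round(e,4))
yv=P["BL"]-P["BR"];print("width",np.linalg.norm(yv[:2]))
yaw=np.arctan2(-yv[0],yv[1]);print("yaw",np.degrees(yaw))
mid=(P["BL"]+P["BR"])/2;x=np.array([np.cos(yaw),np.sin(yaw),0])
org=mid-.075*x;org[2]=0
print("origin",org,"grip from can",org-.046*x+[0,0,.189],"bar mid",(P["barL"]+P["barR"])/2,"barlen",np.linalg.norm(P["barL"]-P["barR"]))
s=get_state();print(rot(s["tool_rot"]).as_matrix().round(3))
E
```

```text
BL [ 0.6474 -0.114   0.1904] 0.002
BR [ 0.6631 -0.2249  0.1589] 0.0018
barL [ 0.5337 -0.1431  0.2316] 0.0089
barR [ 0.5258 -0.2129  0.187 ] 0.002
width 0.11203173543339043
yaw 8.041310347348057
origin [ 0.5810001  -0.17993168  0.        ] grip from can [ 0.53545239 -0.18636649  0.189     ] bar mid [ 0.52977191 -0.17799723  0.20928784] barlen 0.08329772332771518
[[-0.899  0.437 -0.001]
 [ 0.437  0.899 -0.001]
 [ 0.    -0.001 -1.   ]]
```

Request:
servo_tool(rows=[1,-0.91,-0.71,-0.68,0,0,0,1,-0.91,-0.71,-0.68,0,0,0,1,-0.91,-0.71,-0.68,0,0,0,1,-0.91,-0.71,-0.68,0,0,0,1,-0.91,-0.71,-0.68,0,0,0,1,-0.91,-0.71,-0.68,0,0,0,1,-0.91,-0.71,-0.68,0,0,0,1,-0.91,-0.71,-0.68,0,0,0])

```text
time: 0.9
position: [0.402, 0.3006, 0.3622]
tool_rot: [0.002, 0.226, 0.974, 0.001]
ft_force: [-1.1, -0.1, -1.0]
grip_width: 0.998
gripper_force: 0.0
```

Request:
servo_tool(rows=[1,-0.62,-0.81,0,0,0,0.45,1,-0.62,-0.81,0,0,0,0.45,1,-0.62,-0.81,0,0,0,0.45,1,-0.62,-0.81,0,0,0,0.45,1,-0.62,-0.81,0,0,0,0.45,1,-0.62,-0.81,0,0,0,0.45,1,-0.62,-0.81,0,0,0,0.45,1,-0.62,-0.81,0,0,0,0.45])

```text
time: 1.7
position: [0.4509, 0.0541, 0.3596]
tool_rot: [-0.0, 0.547, 0.837, 0.0]
ft_force: [0.0, -0.0, -0.4]
grip_width: 1.001
gripper_force: 0.0
```

```bash
cat >> h.py <<'E'
def target(yaw,psi,p):
    # tool z along -neck axis; tool y at psi (deg, ccw seen from above neck) from the slope's back direction
    y=np.radians(yaw);c,s=np.cos(y),np.sin(y)
    n=np.array([-.5*c,-.5*s,.866]);xb=np.array([.866*c,.866*s,.5]);n/=np.linalg.norm(n);xb/=np.linalg.norm(xb)
    yl=np.cross(n,xb);a=np.radians(psi)
    ty=np.cos(a)*xb+np.sin(a)*yl;tz=-n;tx=np.cross(ty,tz)
    return np.array(p),R.from_matrix(np.c_[tx,ty,tz]),n
def go(p,r):
    s=get_state();c=rot(s["tool_rot"]);
    d=c.inv().apply(p-s["position"])/.25;w=(c.inv()*r).as_rotvec()/(np.pi/2)
    print("t",s["time"],"pos",s["position"].round(4),"q",np.round(s["qpos"],2));print("shift",d.round(3),"turn",w.round(3),"rows",max(np.linalg.norm(d)*5,np.linalg.norm(w)*90/8.59).round(1))
E
python3 - <<'E'
from h import *
p,r,n=target(8,-20,[.535,-.186,.189]);go(p+.12*n,r)
E
```

```text
t 1.7 pos [0.4509 0.0541 0.3596] q [-0.03  0.09  1.68  0.    1.37 -0.44]
shift [-0.95  -0.308  0.266] turn [-0.339  0.012  0.387] rows 5.4
```

Request:
servo_tool(rows=[1,-0.95,-0.31,0.1,-0.34,0.01,0.39,1,-0.95,-0.31,0.1,-0.34,0.01,0.39,1,-0.95,-0.31,0.1,-0.34,0.01,0.39,1,-0.95,-0.31,0.1,-0.34,0.01,0.39,1,-0.95,-0.31,0.1,-0.34,0.01,0.39,1,-0.95,-0.31,0.27,-0.34,0.01,0.39,1,-0.95,-0.31,0.27,-0.34,0.01,0.39,1,-0.95,-0.31,0.27,-0.34,0.01,0.39,1,-0.95,-0.31,0.27,-0.34,0.01,0.39])

```text
time: 2.6
position: [0.4765, -0.1945, 0.2945]
tool_rot: [0.137, 0.751, 0.607, 0.222]
ft_force: [-0.2, -1.0, -0.3]
grip_width: 1.005
gripper_force: 0.0
```

```bash
python3 - <<'E'
from h import *
import json
s=get_state();c=get_calibration("wrist");a=read_camera("wrist");cv2.imwrite("pics/w1.png",a)
json.dump({k:np.array(v).tolist() for k,v in c.items()},open("w1.json","w"))
p,r,n=target(8,-20,[.535,-.186,.189]);go(p+.12*n,r)
print(c["eye"], "grip proj",proj(c,p),"bar top",proj(c,p+.015*n),proj(c,p+.03*n))
E
```

```text
t 2.65 pos [ 0.4764 -0.1946  0.2945] q [-0.75  0.07  1.99  0.56  0.81 -0.87]
shift [-0.001 -0.006  0.004] turn [ 0.004  0.003 -0.   ] rows 0.0
[ 0.39072868 -0.14035417  0.47530752] grip proj [273.11804215 198.09937449] bar top [273.06823423 201.63524658] [273.01351696 205.51963433]
```

View pics/w1.png

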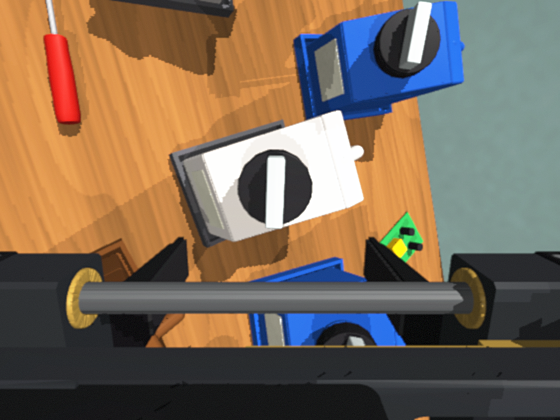

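The bar is at about (275,190) and upright in the picture, so it lies square to the closing line. The prediction was (273,202), about 10 mm off. I'll shift sideways for a second view.

Request:
servo_tool(rows=[1,-0.3,0,0,0,0,0,1,-0.3,0,0,0,0,0,1,-0.3,0,0,0,0,0,1,-0.3,0,0,0,0,0])

```text
time: 3.05
position: [0.4629, -0.2681, 0.2807]
tool_rot: [0.136, 0.752, 0.606, 0.222]
ft_force: [0.5, -0.5, 0.2]
grip_width: 1.003
gripper_force: 0.0
```

```bash
cat >> h.py <<'E'
def capfind(a,win):
    x0,y0,x1,y1=win;g=cv2.cvtColor(a,cv2.COLOR_BGR2GRAY)[y0:y1,x0:x1]
    d=cv2.morphologyEx((g<75).astype(np.uint8),cv2.MORPH_CLOSE,cv2.getStructuringElement(cv2.MORPH_ELLIPSE,(25,25)))
    cs=max(cv2.findContours(d,0,2)[0],key=cv2.contourArea);h=cv2.convexHull(cs)
    m=np.zeros_like(g);cv2.drawContours(m,[h],0,1,-1)
    b=((g>190)&(m>0)).astype(np.uint8)
    bc=max(cv2.findContours(b,0,2)[0],key=cv2.contourArea)
    e=cv2.fitEllipse(h);q=cv2.minAreaRect(bc);off=np.array([x0,y0])
    return np.array(e[0])+off,e[1:],np.array(q[0])+off,q[1:],cv2.boxPoints(q)+off
E
python3 - <<'E'
from h import *
import json
c1={k:np.array(v) for k,v in json.load(open("w1.json")).items()}
c2=get_calibration("wrist");b=read_camera("wrist");cv2.imwrite("pics/w2.png",b);a=cv2.imread("pics/w1.png")
json.dump({k:np.array(v).tolist() for k,v in c2.items()},open("w2.json","w"))
f1=capfind(a,(225,140,325,240))
q=proj(c2,two(c1,(275,190),c1,(275,190))[0]*0+[.528,-.176,.2]).astype(int);print("win",q)
f2=capfind(b,(q[0]-60,max(q[1]-60,0),q[0]+60,q[1]+60))
for f in(f1,f2):print(f)
for i,n in((0,"cap"),(2,"bar")):
    P,e=two(c1,f1[i],c2,f2[i]);print(n,P.round(4),e.round(4))
E
```

```text
win [270 102]
(array([274.44047546, 184.94549561]), ((71.11869049072266, 85.20289611816406), 171.4375), array([281., 191.]), ((70.0, 30.0), 90.0), array([[266., 156.],
       [296., 156.],
       [296., 226.],
       [266., 226.]]))
(array([276.18369293, 109.67184448]), ((77.45379638671875, 84.55545806884766), 169.38258361816406), array([276.42256165, 106.90072632]), ((17.410297393798828, 75.86376190185547), 1.847610354423523), array([[266.4989624 , 144.53222656],
       [268.94491577,  68.70789909],
       [286.34616089,  69.26922607],
       [283.90020752, 145.09355164]]))
cap [ 0.5549 -0.1777  0.1603] 0.0005
bar [ 0.5383 -0.18    0.1958] 0.0056
```

View pics/w2.png

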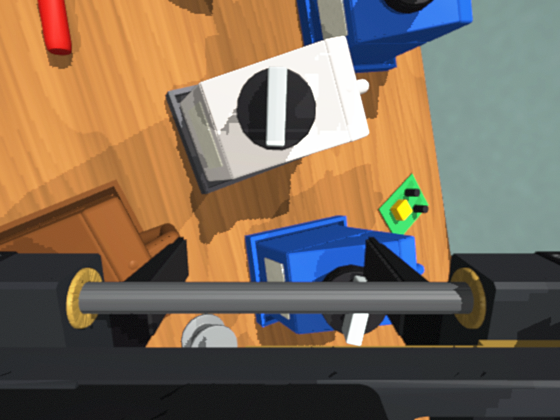

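The second view shows the bar at (276,107) and the cap at (276,109). The first mask leaked into the white can, so I'll use a tighter mask there.

```bash
python3 - <<'E'
from h import *
import json
C=[{k:np.array(v) for k,v in json.load(open(f"w{i}.json")).items()} for i in(1,2)]
I=[cv2.imread(f"pics/w{i}.png") for i in(1,2)]
B=[];K=[]
for im,(u,v) in zip(I,((275,190),(277,107))):
    g=cv2.cvtColor(im,cv2.COLOR_BGR2GRAY)
    m=((g>215)).astype(np.uint8);m[:, :u-20]=0;m[:,u+20:]=0;m[:v-39]=0;m[v+41:]=0
    cs=[c for c in cv2.findContours(m,0,2)[0] if cv2.pointPolygonTest(c,(u,v),False)>=0][0]
    q=cv2.minAreaRect(cs);B.append(q[0]);print(q,cv2.boxPoints(q).round().tolist())
    d=(g<60).astype(np.uint8);n,l,st,ce=cv2.connectedComponentsWithStats(d)
    i=[l[v,u-24],l[v,u+24]];pts=np.argwhere(np.isin(l,[k for k in i if k]))[:,::-1].astype(np.float32)
    print(len(pts),pts.min(0),pts.max(0));K.append(cv2.fitEllipse(cv2.convexHull(pts))[0])
print(B,K)
for n,X in(("bar",B),("cap",K)):
    P,e=two(C[0],X[0],C[1],X[1]);print(n,P.round(4),e.round(4))
E
```

```text
((274.95391845703125, 192.01651000976562), (16.552696228027344, 70.49886322021484), 2.0825655460357666) [[265.0, 227.0], [268.0, 156.0], [285.0, 157.0], [282.0, 228.0]]
2834 [239. 150.] [311. 222.]
((281.5163269042969, 105.98464965820312), (26.79602813720703, 76.85018157958984), 1.818302869796753) [[267.0, 144.0], [269.0, 67.0], [296.0, 68.0], [294.0, 145.0]]
3316 [237.  69.] [314. 148.]
[(274.95391845703125, 192.01651000976562), (281.5163269042969, 105.98464965820312)] [(274.4900207519531, 186.74220275878906), (275.69488525390625, 108.6226577758789)]
bar [ 0.5343 -0.1799  0.2017] 0.0045
cap [ 0.5483 -0.178   0.1715] 0.0
```

Bar top is about (0.534, -0.180, 0.201) and the cap face about 33 mm below it along the neck, against 29 mm expected. That puts the grip point near (0.541, -0.179, 0.188), matching the given height of 0.189.

```bash
python3 - <<'E'
from h import *
p,r,n=target(8,-22,[.541,-.179,.188]);go(p+.04*n,r);go(p-.01*n,r)
E
```

```text
t 3.1 pos [ 0.4629 -0.2676  0.2807] q [-0.89  0.14  1.94  0.6   0.86 -1.04]
shift [0.334 0.01  0.339] turn [0.003 0.003 0.02 ] rows 2.4
t 3.1 pos [ 0.4629 -0.2676  0.2807] q [-0.89  0.14  1.94  0.6   0.86 -1.04]
shift [0.335 0.009 0.539] turn [0.003 0.003 0.02 ] rows 3.2
```

Request:
servo_tool(rows=[0.45,0.33,0.01,0.1,0,0,0.02,0.45,0.33,0.01,0.1,0,0,0.02,0.45,0.33,0.01,0.34,0,0,0.02,0.45,0.33,0.01,0.34,0,0,0.02,0.45,0.33,0.01,0.34,0,0,0.02])

```text
time: 3.6
position: [0.5209, -0.1821, 0.2208]
tool_rot: [0.131, 0.761, 0.594, 0.224]
ft_force: [0.1, -0.4, 0.6]
grip_width: 0.635
gripper_force: 0.0
```

```bash
python3 - <<'E'
from h import *
p,r,n=target(8,-22,[.541,-.179,.188]);go(p-.01*n,r)
c=get_calibration("wrist");a=read_camera("wrist");cv2.imwrite("pics/w3.png",a);print("bar top",proj(c,p+.015*n),get_state()["grip_width"])
E
```

```text
t 3.6 pos [ 0.5209 -0.1821  0.2208] q [-0.65  0.22  2.03  0.67  0.61 -0.91]
shift [0.003 0.004 0.194] turn [ 0.001  0.002 -0.   ] rows 1.0
bar top [276.51123641 227.82194418] 0.5962339870541201
```

View pics/w3.png

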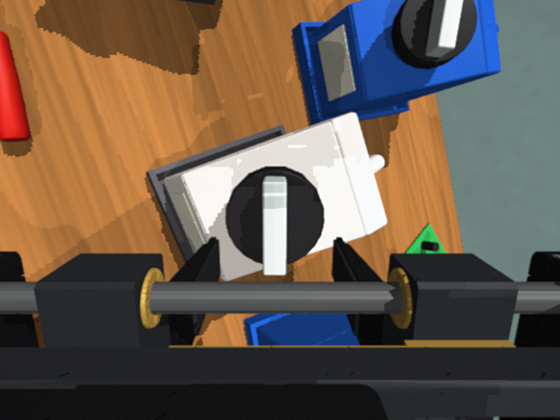

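Bar centre is at (275,225) against a predicted (276,228), centred between the fingers and square. Descend and grip.

Request:
servo_tool(rows=[0.45,0,0,0.1,0,0,0,0.45,0,0,0.19,0,0,0,0.45,0,0,0.19,0,0,0])

```text
time: 3.95
position: [0.5444, -0.1807, 0.18]
tool_rot: [0.132, 0.762, 0.593, 0.224]
ft_force: [-0.6, -0.0, 0.5]
grip_width: 0.452
gripper_force: 0.0
```

Request:
servo_tool(rows=[0,0,0,0,0,0,0,0,0,0,0,0,0,0,0,0,0,0,0,0,0,0,0,0,0,0,0,0,0,0,0,0,0,0,0,0,0,0,0,0,0,0,0,0,0,0,0,0,0], squeeze=45)

```text
time: 4.65
position: [0.5446, -0.1808, 0.1806]
tool_rot: [0.133, 0.762, 0.593, 0.224]
ft_force: [-1.0, 0.4, 3.1]
grip_width: 0.005
gripper_force: 1.8
```

```bash
python3 - <<'E'
from h import *
s=get_state();print(s["position"],s["ft_force"],s["moment"],s["grip_width"],s["gripper_force"])
a=read_camera("wrist");b=read_camera("top");d=read_camera("scene");cv2.imwrite("pics/top2.png",b)
B=cv2.resize(d[160:250,245:335],(240,240),interpolation=cv2.INTER_CUBIC)
T=cv2.resize(b[170:260,265:355],(240,180),interpolation=cv2.INTER_CUBIC)
cv2.imwrite("pics/m1.png",np.hstack([a,np.vstack([B,T])]))
s=get_state();print(s["grip_width"],s["gripper_force"])
E
```

```text
[ 0.54455299 -0.1807607   0.18061739] [-1.03328259  0.39330466  3.06922031] [-0.17859778  0.2659918  -0.05955429] 0.004565412788215546 1.8069767944689374
0.0017682340138957902 1.854400777083356
```

View pics/m1.png

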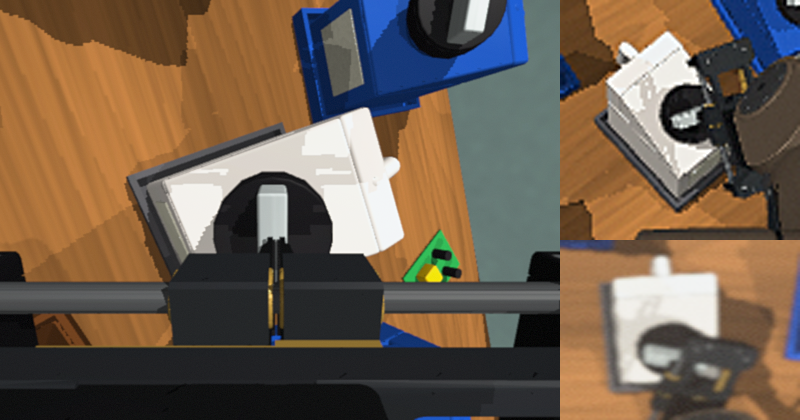

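The fingers shut fully without the bar between them: its top face runs under the closed tips at (275,240). I'll compare the predicted bar-end rows with the ones seen to find the true depth.

```bash
python3 - <<'E'
from h import *
import json
C1={k:np.array(v) for k,v in json.load(open("w1.json")).items()}
c=get_calibration("wrist");s=get_state();r=rot(s["tool_rot"]);T=np.array(s["position"])
tx,ty,tz=r.as_matrix().T
print("T",T,"TCP px",proj(c,T),"depth",rot(c["orientation"]).inv().apply(T-c["eye"]))
print("cam axes in tool", (r.inv()*rot(c["orientation"])).as_matrix().round(3).tolist(), r.inv().apply(c["eye"]-T).round(4))
c3=dict(c);c3["eye"]=c["eye"]-.0475*tz
p=np.array([.541,-.179,.188]);n=-tz
for k in(.015,.005,-.005,-.01):
    P=p+k*n
    print(k,[ [proj(cc,P+e*tx+f*ty).round().tolist() for e,f in((.033,-.008),(.033,.008),(-.033,-.008),(-.033,.008))] for cc in (C1,c3,c)])
E
```

```text
T [ 0.54456377 -0.1807271   0.18045477] TCP px [275.01047774 240.39602019] depth [-0.0004043   0.01826696  0.20647101]
cam axes in tool [[-0.0, -0.969, -0.247], [1.0, 0.0, -0.001], [0.001, -0.247, 0.969]] [ 0.0688  0.0006 -0.1955]
0.015 [[[269.0, 156.0], [287.0, 157.0], [267.0, 226.0], [283.0, 227.0]], [[263.0, 177.0], [287.0, 177.0], [264.0, 270.0], [287.0, 270.0]], [[260.0, 191.0], [290.0, 191.0], [261.0, 305.0], [289.0, 305.0]]]
0.005 [[[269.0, 155.0], [286.0, 156.0], [267.0, 223.0], [283.0, 224.0]], [[264.0, 175.0], [287.0, 175.0], [264.0, 264.0], [286.0, 264.0]], [[260.0, 187.0], [290.0, 187.0], [262.0, 296.0], [289.0, 296.0]]]
-0.005 [[[269.0, 154.0], [286.0, 155.0], [267.0, 221.0], [283.0, 221.0]], [[264.0, 173.0], [286.0, 173.0], [265.0, 259.0], [286.0, 259.0]], [[261.0, 184.0], [289.0, 184.0], [262.0, 289.0], [288.0, 289.0]]]
-0.01 [[[269.0, 154.0], [286.0, 154.0], [267.0, 219.0], [283.0, 220.0]], [[264.0, 172.0], [286.0, 172.0], [265.0, 257.0], [286.0, 257.0]], [[262.0, 183.0], [289.0, 183.0], [263.0, 285.0], [288.0, 285.0]]]
```

```bash
python3 - <<'E'
import cv2,numpy as np
a=cv2.imread("pics/w3.png");m=cv2.imread("pics/m1.png")
f=lambda i:cv2.resize(i[160:290,210:340],(395,395),interpolation=cv2.INTER_NEAREST)
cv2.imwrite("pics/z.png",np.hstack([f(a),f(m)]))
E
```

```text
(no output)
```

View pics/z.png

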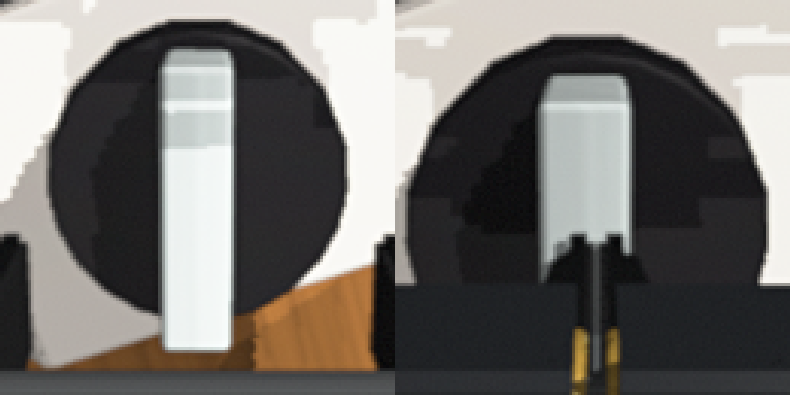

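Request:
servo_tool(rows=[0.45,0,0,0,0,0,0,0.45,0,0,0,0,0,0,0.45,0,0,0,0,0,0,0.45,0,0,0,0,0,0], squeeze=20)

```text
time: 5.2
position: [0.5443, -0.1805, 0.1801]
tool_rot: [0.132, 0.762, 0.593, 0.224]
ft_force: [0.4, 0.3, -0.2]
grip_width: 0.283
gripper_force: 0.0
```

```bash
python3 - <<'E'
from h import *
s=get_state();print(s["position"],s["ft_force"],s["moment"],s["grip_width"],s["gripper_force"])
a=read_camera("wrist");b=read_camera("top");d=read_camera("scene")
B=cv2.resize(d[160:250,245:335],(240,210),interpolation=cv2.INTER_CUBIC)
T=cv2.resize(b[170:260,265:355],(240,210),interpolation=cv2.INTER_CUBIC)
cv2.imwrite("pics/m2.png",np.hstack([cv2.resize(a[130:270,180:380],(560,392))[:,:],cv2.resize(np.hstack([B]),(240,392))]))
E
```

```text
[ 0.54430609 -0.18046453  0.18006017] [ 0.37407194  0.269317   -0.23368433] [-0.14529295  0.34526854  0.0105905 ] 0.2832641157039553 0.0
```

View pics/m2.png

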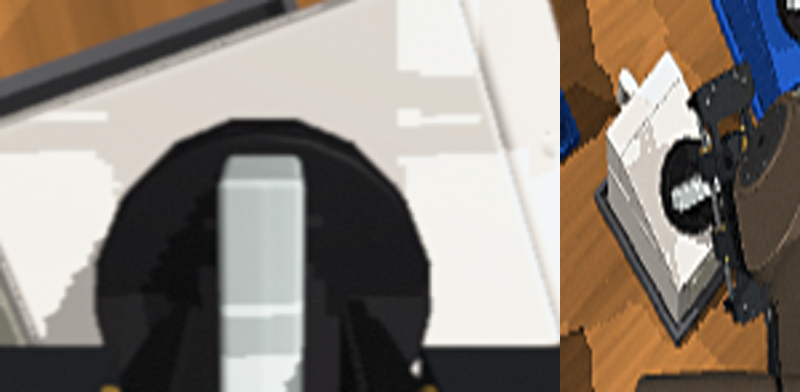

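The fingers straddle the bar now, and the bar is where it was predicted. I'll close step by step and read the force.

Request:
servo_tool(rows=[0.2,0,0,0,0,0,0,0.2,0,0,0,0,0,0])

```text
time: 5.55
position: [0.5443, -0.1805, 0.1801]
tool_rot: [0.132, 0.762, 0.593, 0.224]
ft_force: [0.6, 0.3, -0.3]
grip_width: 0.339
gripper_force: 0.0
```

Request:
servo_tool(rows=[0.1,0,0,0,0,0,0])

```text
time: 5.65
position: [0.5443, -0.1805, 0.1802]
tool_rot: [0.132, 0.762, 0.593, 0.224]
ft_force: [-0.2, 0.7, -0.6]
grip_width: 0.253
gripper_force: 0.0
```

Request:
servo_tool(rows=[0.1,0,0,0,0,0,0])

```text
time: 5.75
position: [0.5441, -0.1804, 0.1801]
tool_rot: [0.132, 0.762, 0.593, 0.224]
ft_force: [-8.5, 1.0, -0.3]
grip_width: 0.168
gripper_force: 4.0
```

Request:
servo_tool(rows=[0.1,0,0,0,0,0,0])

```text
time: 5.85
position: [0.5436, -0.1801, 0.1797]
tool_rot: [0.132, 0.762, 0.594, 0.223]
ft_force: [-5.5, -0.3, 0.0]
grip_width: 0.151
gripper_force: 20.0
```

Request:
servo_tool(rows=[0.1,0,0,0,0,0,0,0.1,0,0,0,0,0,0])

```text
time: 6.05
position: [0.5436, -0.1801, 0.1797]
tool_rot: [0.132, 0.762, 0.594, 0.223]
ft_force: [-6.2, -0.7, 1.0]
grip_width: 0.156
gripper_force: 20.0
```

Stable grip. Now press in steps.

Request:
servo_tool(rows=[0.1,0,0,0.016,0,0,0,0.1,0,0,0.032,0,0,0,0.1,0,0,0.032,0,0,0], squeeze=25)

```text
time: 6.35
position: [0.5477, -0.1797, 0.1728]
tool_rot: [0.132, 0.762, 0.594, 0.223]
ft_force: [-7.9, -0.7, 4.8]
grip_width: 0.151
gripper_force: 25.0
```

Request:
servo_tool(rows=[0.1,0,0,0.012,0,0,0,0.1,0,0,0.024,0,0,0,0.1,0,0,0.024,0,0,0])

```text
time: 6.65
position: [0.5506, -0.1795, 0.1678]
tool_rot: [0.132, 0.762, 0.593, 0.223]
ft_force: [-10.9, -0.6, 6.7]
grip_width: 0.15
gripper_force: 25.0
```

Request:
servo_tool(rows=[0.1,0,-0.004,0.006,0,0,0,0.1,0,-0.004,0.006,0,0,0])

```text
time: 6.85
position: [0.5509, -0.1795, 0.1667]
tool_rot: [0.133, 0.762, 0.593, 0.224]
ft_force: [-8.8, -0.4, 8.4]
grip_width: 0.15
gripper_force: 25.0
```

Request:
servo_tool(rows=[0.1,0,0,0.006,0,0,0,0.1,0,0,0.006,0,0,0])

```text
time: 7.05
position: [0.5516, -0.1794, 0.1657]
tool_rot: [0.133, 0.762, 0.593, 0.224]
ft_force: [-11.2, -0.7, 10.4]
grip_width: 0.153
gripper_force: 25.0
```

Axial force is 14.6 N and the slope has steepened, so the cap is at its bottom stop. Now turn in steps, watching the moment.

Request:
servo_tool(rows=[0.1,0,0,0,0,0,0.06,0.1,0,0,0,0,0,0.12,0.1,0,0,0,0,0,0.18,0.1,0,0,0,0,0,0.24,0.1,0,0,0,0,0,0.24])

```text
time: 7.55
position: [0.5513, -0.1792, 0.1655]
tool_rot: [0.088, 0.86, 0.439, 0.245]
ft_force: [-12.1, -0.7, 10.7]
grip_width: 0.149
gripper_force: 25.0
```

```bash
cat > st.py <<'E'
from h import *
s=get_state();r=rot(s["tool_rot"]);p0,r0,n=target(8,-22,[0,0,0])
print(s["time"],"F tool",r.inv().apply(s["ft_force"]).round(1),"M tool",r.inv().apply(s["moment"]).round(2),"turn",(r0.inv()*r).as_rotvec().round(3),"q",np.round(s["qpos"],2),s["grip_width"],s["gripper_force"])
print("depth from grip",-(s["position"]-np.array([.541,-.179,.188]))@n)
E
python3 st.py
```

```text
7.55 F tool [ -2.9  -4.3 -15.4] M tool [ 1.12 -0.94 -0.03] turn [-0.005 -0.004  0.381] q [-0.6   0.34  2.05  0.81  0.48 -0.65] 0.14857572812496286 25.008256137371063
depth from grip 0.02456202195692895
```

Free turning (Mz ≈ -0.03 N m). Continue.

Request:
servo_tool(rows=[0.1,0,0,0,0,0,0.07,0.1,0,0,0,0,0,0.14,0.1,0,0,0,0,0,0.21,0.1,0,0,0,0,0,0.28,0.1,0,0,0,0,0,0.35,0.1,0,0,0,0,0,0.42,0.1,0,0,0,0,0,0.44,0.1,0,0,0,0,0,0.44])

```text
time: 8.35
position: [0.5509, -0.1786, 0.1652]
tool_rot: [-0.001, 0.958, 0.123, 0.259]
ft_force: [-14.1, 1.6, 11.8]
grip_width: 0.152
gripper_force: 25.1
```

```bash
python3 st.py
```

```text
8.35 F tool [ -5.6  -4.1 -17.2] M tool [ 0.85 -1.72  0.01] turn [-0.005 -0.002  1.07 ] q [-0.6   0.34  2.05  0.8   0.48  0.04] 0.15197242624170662 25.06494551897049
depth from grip 0.02463697078586093
```

Request:
servo_tool(rows=[0.1,0,0,0,0,0,0.03,0.1,0,0,0,0,0,0.05,0.1,0,0,0,0,0,0.05])

```text
time: 8.65
position: [0.5508, -0.1785, 0.1652]
tool_rot: [-0.011, 0.962, 0.085, 0.259]
ft_force: [-14.9, 1.7, 11.5]
grip_width: 0.154
gripper_force: 25.1
```

```bash
python3 st.py
```

```text
8.65 F tool [ -6.6  -4.  -17.2] M tool [ 0.68 -1.67 -0.03] turn [-0.005 -0.002  1.149] q [-0.6   0.34  2.05  0.8   0.48  0.12] 0.1544029784812616 25.071712732315063
depth from grip 0.024652801492178293
```

Request:
servo_tool(rows=[0.1,0,0,0,0,0,0.03,0.1,0,0,0,0,0,0.03])

```text
time: 8.85
position: [0.5508, -0.1784, 0.1652]
tool_rot: [-0.017, 0.964, 0.062, 0.259]
ft_force: [-14.7, 2.2, 10.9]
grip_width: 0.157
gripper_force: 25.1
```

```bash
python3 st.py
```

```text
8.85 F tool [ -6.9  -4.1 -16.6] M tool [ 0.67 -1.72 -0.04] turn [-0.005 -0.002  1.196] q [-0.6   0.34  2.05  0.8   0.48  0.17] 0.15675084137914064 25.073748528957367
depth from grip 0.02464649292693224
```

Request:
servo_tool(rows=[0.1,0,0,-0.012,0,0,0,0.1,0,0,-0.024,0,0,0,0.1,0,0,-0.032,0,0,0,0.1,0,0,-0.032,0,0,0])

```text
time: 9.25
position: [0.5468, -0.1788, 0.1718]
tool_rot: [-0.017, 0.964, 0.063, 0.259]
ft_force: [-8.8, 2.8, 4.5]
grip_width: 0.148
gripper_force: 25.0
```

```bash
python3 st.py
```

```text
9.25 F tool [-5.  -3.9 -8.1] M tool [ 0.68 -1.42 -0.  ] turn [-0.004 -0.002  1.195] q [-0.61  0.32  2.05  0.78  0.5   0.18] 0.14826580649693127 25.04717320203781
depth from grip 0.0169389546347351
```

Request:
servo_tool(rows=[0.1,0,0,-0.006,0,0,0,0.1,0,0,-0.006,0,0,0])

```text
time: 9.45
position: [0.5472, -0.18, 0.1736]
tool_rot: [-0.016, 0.964, 0.062, 0.26]
ft_force: [-4.3, 0.7, 6.8]
grip_width: 0.107
gripper_force: 3.9
```

```bash
python3 st.py
```

```text
9.45 F tool [-0.2 -1.3 -8. ] M tool [ 0.25 -0.48 -0.  ] turn [-0.008 -0.002  1.195] q [-0.61  0.32  2.05  0.78  0.5   0.19] 0.10710033783953764 3.9095072261989117
depth from grip 0.015452473598686574
```

Request:
servo_tool(rows=[0.45,0,0,0,0,0,0,0.45,0,0,0,0,0,0,0.45,0,0,0,0,0,0,0.45,0,0,0,0,0,0])

```text
time: 9.85
position: [0.5473, -0.1797, 0.1732]
tool_rot: [-0.016, 0.964, 0.062, 0.259]
ft_force: [0.8, 0.1, 0.6]
grip_width: 0.386
gripper_force: 0.0
```

Request:
servo_tool(rows=[0.45,0,0,-0.16,0,0,0,0.45,0,0,-0.32,0,0,0,0.45,0,0,-0.48,0,0,0,0.45,0,0,-0.48,0,0,0,0.45,0,0,-0.48,0,0,0])

```text
time: 10.35
position: [0.4875, -0.1876, 0.2775]
tool_rot: [-0.016, 0.963, 0.062, 0.26]
ft_force: [0.3, -0.2, -0.5]
grip_width: 0.45
gripper_force: 0.0
```

```bash
python3 st.py; python3 - <<'E'
from h import *
import json
c=get_calibration("wrist");json.dump({k:np.array(v).tolist() for k,v in c.items()},open("w4.json","w"))
a=read_camera("wrist");d=read_camera("scene");cv2.imwrite("pics/w4.png",a)
s=get_state();r=rot(s["tool_rot"]);tx,ty,tz=r.as_matrix().T
p,_,n=target(8,0,[.541,-.179,.188])
for k in(.015,.007,-.001):print(k,[proj(c,p+k*n+e*ty+f*tx).round(1).tolist() for e,f in((0,0),(0,.033),(0,-.033))])
B=cv2.resize(d[160:250,245:335],(240,240),interpolation=cv2.INTER_CUBIC)
cv2.imwrite("pics/m4.png",np.hstack([a,np.vstack([B,np.zeros((180,240,3),np.uint8)])]))
E
```

```text
10.35 F tool [0.  0.3 0.6] M tool [ 0.04 -0.44 -0.01] turn [-0.009 -0.002  1.195] q [-0.71  0.1   2.    0.58  0.75  0.36] 0.44979219734724474 0.0
depth from grip -0.10459115347375969
0.015 [[273.0, 204.6], [272.9, 166.6], [273.0, 240.6]]
0.007 [[273.0, 202.6], [272.9, 165.5], [273.1, 237.7]]
-0.001 [[273.0, 200.6], [272.9, 164.5], [273.1, 235.0]]
```

View pics/m4.png

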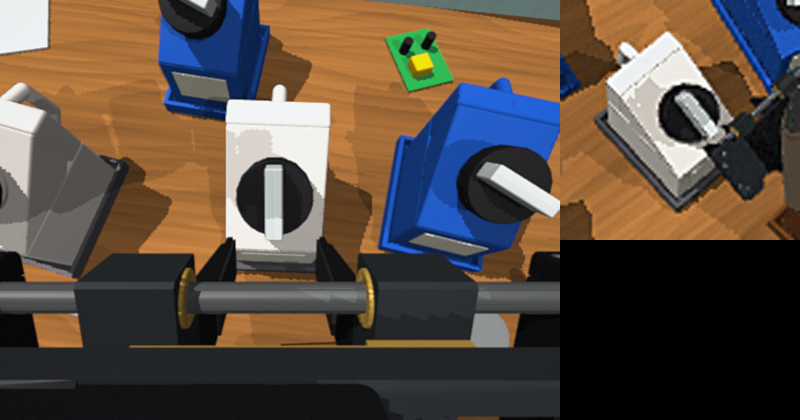

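The bar now lies front to back along the can at (274,166)-(274,240). A light touch with shut fingers will tell whether the cap has sprung to 8 mm or to 0.

Request:
servo_tool(rows=[0,0,0,0.15,0,0,0,0,0,0,0.3,0,0,0,0,0,0,0.3,0,0,0,0,0,0,0.3,0,0,0,0,0,0,0.3,0,0,0,0,0,0,0.336,0,0,0,0,0,0,0.336,0,0,0])

```text
time: 11.15
position: [0.5294, -0.1822, 0.2045]
tool_rot: [-0.016, 0.964, 0.062, 0.26]
ft_force: [-0.2, 0.1, 0.8]
grip_width: 0.008
gripper_force: 0.0
```

Request:
servo_tool(rows=[0,0,0,0.008,0,0,0,0,0,0,0.016,0,0,0,0,0,0,0.016,0,0,0])

```text
time: 11.45
position: [0.5313, -0.1819, 0.2009]
tool_rot: [-0.016, 0.964, 0.062, 0.259]
ft_force: [0.1, -0.1, 0.4]
grip_width: 0.002
gripper_force: 0.0
```

Request:
servo_tool(rows=[0,0,0,0.008,0,0,0,0,0,0,0.016,0,0,0,0,0,0,0.016,0,0,0])

```text
time: 11.75
position: [0.5333, -0.1815, 0.1973]
tool_rot: [-0.016, 0.964, 0.062, 0.259]
ft_force: [-0.5, 0.4, 0.8]
grip_width: 0.005
gripper_force: 0.0
```

```bash
python3 st.py
```

```text
11.75 F tool [ 0.  -0.5 -0.9] M tool [-0.01 -0.4  -0.04] turn [-0.006 -0.002  1.195] q [-0.63  0.27  2.04  0.72  0.55  0.24] 0.0050682232461256 0.0
depth from grip -0.011984260049775906
```

Request:
servo_tool(rows=[0,0,0,0.01,0,0,0,0,0,0,0.01,0,0,0])

```text
time: 11.95
position: [0.5346, -0.1814, 0.1951]
tool_rot: [-0.016, 0.964, 0.062, 0.259]
ft_force: [-0.3, 0.1, -0.4]
grip_width: 0.004
gripper_force: 0.0
```

Request:
servo_tool(rows=[0,0,0,0.01,0,0,0,0,0,0,0.01,0,0,0])

```text
time: 12.15
position: [0.5359, -0.1812, 0.1929]
tool_rot: [-0.016, 0.964, 0.062, 0.259]
ft_force: [0.7, -0.6, 0.1]
grip_width: 0.006
gripper_force: 0.0
```

```bash
python3 st.py
```

```text
12.15 F tool [0.6 0.7 0.2] M tool [ 0.02 -0.45 -0.02] turn [-0.007 -0.002  1.195] q [-0.63  0.28  2.04  0.73  0.54  0.23] 0.006089392189463839 0.0
depth from grip -0.0069889986034073785
```

Request:
servo_tool(rows=[0,0,0,0.008,0,0,0,0,0,0,0.008,0,0,0])

```text
time: 12.35
position: [0.5368, -0.1811, 0.1912]
tool_rot: [-0.016, 0.964, 0.062, 0.259]
ft_force: [-0.7, 0.2, 0.4]
grip_width: 0.009
gripper_force: 0.0
```

Request:
servo_tool(rows=[0,0,0,0.008,0,0,0,0,0,0,0.008,0,0,0])

```text
time: 12.55
position: [0.5378, -0.181, 0.1895]
tool_rot: [-0.016, 0.964, 0.062, 0.259]
ft_force: [-0.1, 0.3, -0.5]
grip_width: 0.007
gripper_force: 0.0
```

```bash
python3 st.py
```

```text
12.55 F tool [-0.3 -0.4  0.4] M tool [ 0.02 -0.39 -0.04] turn [-0.007 -0.002  1.195] q [-0.62  0.28  2.04  0.74  0.53  0.22] 0.006653700766258763 0.0
depth from grip -0.003058986434580027
```

No contact at 3 mm above the nominal grip point. The first shut grip touched the bar top at +7, so the tips seem about 20 mm shorter than I assumed. Contact should therefore come at about +7 if the cap is up, or +15 if it is locked.

Request:
servo_tool(rows=[0,0,0,0.012,0,0,0,0,0,0,0.024,0,0,0,0,0,0,0.032,0,0,0,0,0,0,0.032,0,0,0])

```text
time: 12.95
position: [0.5418, -0.1804, 0.1824]
tool_rot: [-0.016, 0.964, 0.062, 0.259]
ft_force: [-0.0, 0.0, 0.5]
grip_width: 0.003
gripper_force: 0.0
```

Request:
servo_tool(rows=[0,0,0,0.01,0,0,0,0,0,0,0.02,0,0,0,0,0,0,0.02,0,0,0])

```text
time: 13.25
position: [0.5443, -0.1801, 0.1782]
tool_rot: [-0.016, 0.964, 0.062, 0.259]
ft_force: [0.0, 0.6, -0.7]
grip_width: 0.003
gripper_force: 0.0
```

```bash
python3 st.py
```

```text
13.25 F tool [-0.3 -0.5  0.6] M tool [ 0.   -0.44  0.  ] turn [-0.006 -0.002  1.195] q [-0.61  0.31  2.05  0.77  0.51  0.2 ] 0.003477000613836441 0.0
depth from grip 0.010056083666652104
```

Request:
servo_tool(rows=[0,0,0,0.012,0,0,0,0,0,0,0.012,0,0,0])

```text
time: 13.45
position: [0.5458, -0.18, 0.1756]
tool_rot: [-0.016, 0.964, 0.062, 0.259]
ft_force: [0.4, -0.2, -0.1]
grip_width: 0.006
gripper_force: 0.0
```

Request:
servo_tool(rows=[0,0,0,0.008,0,0,0,0,0,0,0.008,0,0,0])

```text
time: 13.65
position: [0.5468, -0.1799, 0.174]
tool_rot: [-0.016, 0.964, 0.062, 0.259]
ft_force: [-1.0, 0.8, -0.4]
grip_width: 0.008
gripper_force: 0.0
```

```bash
python3 st.py
```

```text
13.65 F tool [-1.  -0.9 -0.1] M tool [-0.01 -0.41 -0.01] turn [-0.007 -0.002  1.195] q [-0.61  0.32  2.05  0.78  0.5   0.19] 0.008484981191213903 0.0
depth from grip 0.014944554919569482
```

Request:
servo_tool(rows=[0,0,0,0.006,0,0,0,0,0,0,0.006,0,0,0])

```text
time: 13.85
position: [0.5475, -0.1799, 0.1731]
tool_rot: [-0.016, 0.964, 0.062, 0.26]
ft_force: [-4.9, 0.7, 6.8]
grip_width: 0.003
gripper_force: 4.2
```

Request:
servo_tool(rows=[0,0,0,0.006,0,0,0,0,0,0,0.006,0,0,0])

```text
time: 14.05
position: [0.5482, -0.1798, 0.1719]
tool_rot: [-0.016, 0.964, 0.062, 0.26]
ft_force: [-5.0, -0.7, 7.1]
grip_width: 0.003
gripper_force: 4.6
```

```bash
python3 st.py
```

```text
14.05 F tool [-0.8  0.1 -8.7] M tool [ 0.03 -0.76 -0.05] turn [-0.008 -0.002  1.195] q [-0.61  0.32  2.05  0.79  0.5   0.18] 0.0029518616376247196 4.566971005406231
depth from grip 0.017416055703973136
```

Contact at +15.5 jumps straight to about 8.5 N, the spring force at 8 mm, and it is 8.5 mm lower than the first contact. The cap is locked, so I retreat.

Request:
servo_tool(rows=[0,0,0,-0.02,0,0,0,0,0,0,-0.2,0,0,0,0,0,0,-0.4,0,0,0,0,0,0,-0.5,0,0,0,0,0,0,-0.5,0,0,0,0,0,0,-0.5,0,0,0])

```text
time: 14.65
position: [0.486, -0.1877, 0.2797]
tool_rot: [-0.016, 0.964, 0.062, 0.26]
ft_force: [-0.4, -0.2, 0.1]
grip_width: 0.006
gripper_force: 0.0
```

```bash
python3 - <<'E'
from h import *
a=read_camera("wrist");g=cv2.cvtColor(a,cv2.COLOR_BGR2GRAY)
m=(g>215).astype(np.uint8);m[:,:258]=0;m[:,290:]=0;m[:155]=0;m[240:]=0
q=cv2.minAreaRect(max(cv2.findContours(m,0,2)[0],key=cv2.contourArea));print("bar",q,get_state()["ft_force"].round(1))
t0,t1=cv2.imread("pics/top.png"),read_camera("top")
for n,(x,y) in dict(screwdriver=(237,273),module=(108,195),meter=(102,268),spool=(388,260),otherbar=(193,236)).items():
    w=np.s_[y-25:y+25,x-32:x+32];print(n,"mean diff",cv2.absdiff(t0[w],t1[w]).mean().round(1))
E
```

```text
bar ((273.0, 227.0), (20.0, 14.0), 90.0) [-0.3 -0.9 -0.7]
screwdriver mean diff 6.2
module mean diff 8.2
meter mean diff 9.7
spool mean diff 9.3
otherbar mean diff 9.0
```

```bash
python3 -c "
from workcell import *
print(close_job())"
```

```text
the job is handed in; nothing more can be done
None
```

I pressed the unlocked cap fully down, turned it clockwise by about 1.2 rad and released it. A light touch afterwards found it about 8.5 mm lower and resisting with about 8.5 N, so it is held in its lock. The arm went nowhere near the other can or the loose things, and I handed the job in with the arm clear; no verdict came back.

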